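# Hang a parts caddy on the tilted tote, close against its neighbour

### The arm

A 6-joint arm with a two-finger parallel gripper is mounted at the origin on the work surface. World frame = base frame: x ahead of the robot, y to its left, z up, the work surface at z = 0. Lengths are in mm, angles in rad, forces in N, time in s.
With the tool pointing down it reaches from about 275 to 750 mm from the base axis. Payload 10.2 kg.
Tool frame: the origin (TCP) lies between the finger pads; the fingertips stand 17 mm ahead of it and the grasp point (between the pads) lies 2 mm behind it; z points along the fingers, y is the line along which they close (so a half turn about z gives the same grasp; the last joint's range is limited). The gripper opens to 85 mm and grips with 20 to 120 N. Pads are 22 mm wide; open, the fingers measure 114 mm over their backs; the gripper's body (76 mm by 85 mm) begins 54 mm behind the grasp point. The pads swing forward as they close: fully open they stand 13 mm farther back than shut.
Start: joints at [0.914, 0.313, 1.498, -0, 1.331, -0.223], TCP at [220.682, 476.372, 221.494] pointing down, gripper open.
Joint ranges: [-2.94, 2.94], [-0.97, 2.17], [0.19, 2.56], [-1.23, 4.37], [0.02, 3.11], [-2.88, 2.88]. Speed limits (rad/s): [2.39, 2.39, 3.01, 3.14, 3.14, 3.14].

### API

Orientations are given as a unit quaternion [w, x, y, z].
In Python, from rig import * gives the robot as it stands.
- The arm moves only by the tool step_arm, never from a script. Its argument "commands" is text: rows parted by semicolons, each of 7 numbers parted by spaces: the opening, from 0 (shut) to 1 (fully open), then the shift along the tool's x, y, z in cm, then the turn, a rotation vector about the tool's x, y, z in rad. In form: hand x y z rx ry rz; .... A call has 1 to 20 rows; each row is the pose to reach, as a shift and turn from the pose commanded when the call began, along the tool's axes at that moment; what a row does not reach only later rows make up. A row lasts 1/12 s, in which the tool goes at most 41.7 mm and 7.16 degrees, less where a joint would pass 70% of its speed; a pose out of reach is approached as far as the arm can. A call with a gripper value outside its range is refused whole. The fingers move at their own pace and stop on an object; "newtons" is the grip in N (left out, the last holds). Time passes only in rows, so rows that repeat a pose let the fingers close. It gives the time, the measured TCP pose, the force, the opening and the grip force at its end, in the units of the state.
- sense(): the state, without advancing time (a new reading comes with each control period).
- capture(name): name is "side" or "top"; returns the picture (480x640x3 uint8, red, green, blue); there is no depth.
- camera_model(name): a dict with "mtx" (3x3 intrinsics, pixels), "k1" (the pictures are not rectified: a ray, as slopes to the right and down, at radius r is drawn at 1 + k1 r^2 times it, then the intrinsics apply), "eye" and "rotation" of the camera in the world. Camera axes: x right, y down, z forward; pixel columns grow to the right and rows downward; lengths in mm; the calibration is good to about 2 mm. A picture is of the moment at which its call begins. camera_model takes no time and is no camera call.
- finish_job(): hands the job in; it is judged then, once.
Trained networks look in the newest picture that a camera, given by its name, has taken for a name from the list of things; names that differ only in an ending like _2 or _b are one class to them, and where a whole thing is asked for, a point or a joint stands for the part that bears it (a point fixed in the world has none). Each returns a list of dicts, best first, with "score" (0 to 1); they miss things now and then, are a little off and sometimes report something else, mostly with a low value. They report only what shows in the picture. A call takes as long as a camera call. They do not tell look-alikes from the thing itself.
- search_frame(camera, label): "rect" ([centre column, centre row, width, height] in pixels, round what is visible of it).
- trace(camera, label): "mask" (480x640 bool, what is visible of it) and "rect" ([centre column, centre row, width, height] in pixels, round what is visible of it).
- spot_point(camera, label): "xy" ([column, row] in pixels: a listed point, or the origin of a listed thing).
The state is a dict: "time_s": time; "joints": joint angles; "dq": joint speeds; "tau": joint torques, N m; "eef_pos": TCP position; "ee_rot": TCP orientation; "force": force on the tool from outside, world axes, zero at the start; "wrist_torque": the same for the moment, N m; "grip_width": opening from 0.0 (shut) to 1.0 (fully open); "grip_force": force on a finger pad.
Only numpy, scipy, OpenCV 4.12 (cv2) and the standard library are available. Lean on these libraries where they do the work, as an engineer would, in place of code of your own. Each camera call takes 0.05 s, during which the arm holds its last target. There are 200 camera calls.

### The job

Pick up the empty orange caddy from the bench and hang it by its own hook over the front rim of the tilted tote, body inside the tote, fully down and resting flat against the wall like the white caddy that hangs there already. Slide it along the rim until it sits flush against the white caddy's side with no gap, on whichever side it fits, without shoving the white one along, then let go. Leave the other things on the bench where they are.

Things in the scene. Friction and masses are not known exactly. Their poses are not given: they have to be found in the camera images.
- caddy_center (a point): Loose orange caddy, 0.22 kg, upright on the bench; open box 84 wide (y) x 72 deep (x) x 64 high mm. Point: middle of the box in plan, 53 mm above its underside. z up, hook on its -x side. A black bar handle runs along y above the box: 12 thick (x), 16 high, 72 long; its middle 45 mm above this point, its underside 26 mm above the box edge. Pinch it across x.
- caddy_hook (a point): On the orange caddy: middle of its hook slot's roof, 44 mm to -x and 11 mm above caddy_center, same axes. The hook runs along the whole -x side: 4 mm strap out from the top edge, then a lip down. Slot between box wall and lip 16 mm wide (+-8 mm in x from here), open below; the flared lip ends 32 mm below this point, 22 mm out from the box wall overall.
- rim_mid (a point): Middle of the top of the grey tote's front (robot-side, lower) rim. The tote leans 28 deg to the robot on a fixed stand, and so does this frame: z the tote's own up, y along the rim, x towards its back rim. Rim 10 mm thick (x -5 to +5); inner wall face x = +5 mm, inside y -146 to +146, floor 116 mm down, lowest 28 mm filled. Hung right, caddy_hook has z = 0, x = about -3 mm, axes parallel.
- tote: The grey tote itself, fixed: 200 (x) x 300 (y) x 120 (z) mm outside, rim bands 6 mm wider all round. Origin: middle of its underside; axes parallel to rim_mid (leaning 28 deg), which lies at (-101, 0, 120) mm here. It stands on a dark steel stand no wider than itself; its front rim is about 150 mm above the bench and its back rim, the highest part, about 245 mm.
- hung_center (a point): The off-white caddy full of switches already hung on that rim, anywhere along it; same shape as the orange one, this point as caddy_center in that one, axes parallel to rim_mid. Slides along the rim if pushed with over about 10 N. Flush, the two centres are 84 mm apart along y. The side with more free rim always has room (104 mm or more to the tote's end wall).
- lamp: bystander: coral pleated mushroom lamp, 280 mm across, 270 mm high, origin at the middle of its foot; leave alone
- shade: bystander: coral pleated lamp shade lying on the bench, 240 mm across, 80 mm high, origin under its middle; leave alone
- bulb_box: bystander: small cardboard box 70 x 70 x 110 mm high, origin under its middle; leave alone
- holder: bystander: black and brass lamp holder, 56 mm across, 60 mm high, origin under its middle; leave alone
- switch: bystander: white in-line switch 100 x 32 x 26 mm lying on the bench, origin under its middle; leave alone
- driver: bystander: red-handled screwdriver 190 mm long lying on the bench; leave alone
- tape: bystander: roll of beige tape, 100 mm across, 45 mm high, origin under its middle; leave alone
Not all that is in view belongs to the job. Of the things that look like the part that bears caddy_center, the middle-sized one is meant.

How it is judged:
By the outcome, as a careful person would: the job done as asked, in the order asked, and still so for the second after the job is handed in, with the robot touching nothing.
It also fails if it takes over 48 s, if anything falls off the work surface, if the arm or the gripper's body presses on something with over 40 N, if the wrist force passes 120 N, or if a joint passes its speed limit or range.

## Working session

There is one attempt and no reset: what is moved stays moved. The work goes in short steps, Python scripts to look and compute and a tool call to move; the robot and the scene stay as the last step left them, time stands still between calls to the robot, and variables do not carry over. Pictures are saved under pics/ and viewed, at most 10 in all, crops included, and the job is handed in when it is done.

Besides the shell and the picture viewer there is one more tool, called after ">>>" by a JSON object that holds its "fn" and its "kwargs", one argument or row to a line. step_arm: Moves the arm, as the interface text tells. Its arguments: {"type":"object","properties":{"commands":{"type":"string"},"newtons":{"type":"number"}},"required":["commands"]}

```bash
mkdir -p pics; ls; python3 - <<'E'
from rig import *
import cv2,numpy as np
for n in("side","top"):
    im=capture(n); cv2.imwrite(f"pics/{n}0.png",im[:,:,::-1])
    m=camera_model(n); print(n,{k:np.round(v,3).tolist() for k,v in m.items()})
    for l in("caddy_center","caddy_hook","rim_mid","hung_center","tote"):
        print(l,[(np.round(d["xy"],1).tolist(),round(float(d["score"]),2)) for d in spot_point(n,l)])
print(sense())
E
```

```text
pics
side {'mtx': [[511.103, 0.0, 314.661], [0.0, 511.103, 232.317], [0.0, 0.0, 1.0]], 'k1': 0.011, 'eye': [-459.619, 917.127, 1060.69], 'rotation': [0.173, -0.363, 0.814, -0.419]}
caddy_center [([354.2, 221.0], 0.81), ([431.6, 231.4], 0.73), ([316.5, 235.6], 0.67)]
caddy_hook [([364.0, 223.0], 0.77), ([413.9, 224.8], 0.75), ([318.4, 230.6], 0.51)]
rim_mid []
hung_center []
tote []
top {'mtx': [[621.575, 0.0, 314.832], [0.0, 621.575, 238.748], [0.0, 0.0, 1.0]], 'k1': -0.16, 'eye': [308.531, 22.554, 1848.187], 'rotation': [0.033, -0.703, 0.71, -0.036]}
caddy_center [([380.4, 237.0], 0.76), ([329.6, 213.9], 0.68), ([420.7, 313.8], 0.58)]
caddy_hook [([384.0, 247.0], 0.9), ([424.1, 289.2], 0.77), ([475.3, 278.0], 0.63)]
rim_mid [([243.0, 222.7], 0.7)]
hung_center [([228.8, 207.8], 0.85), ([245.9, 222.7], 0.73)]
tote [([241.1, 178.1], 0.69)]
{'time_s': 0.6, 'joints': array([ 9.13595457e-01,  3.12838437e-01,  1.49770984e+00,  2.54620875e-06,
        1.33101163e+00, -2.23398656e-01]), 'dq': array([-8.13151348e-04,  1.35043500e-04,  5.96961973e-05,  9.99759749e-04,
       -1.87809318e-03,  1.49392745e-03]), 'tau': array([-4.65719700e-05, -4.12035263e+01, -2.59836280e+01, -1.85836002e-04,
        6.21851868e-04, -1.08361490e-05]), 'eef_pos': array([220.67849651, 476.36518457, 221.52198331]), 'ee_rot': array([5.85852708e-06, 2.15204673e-01, 9.76568968e-01, 1.53361922e-05]), 'force': array([-0.14474973,  0.43397465, -0.02268659]), 'wrist_torque': array([-0.0081074 ,  0.03274813,  0.03299619]), 'grip_force': 0.0, 'grip_width': 0.9985906686545873}
```

View pics/side0.png

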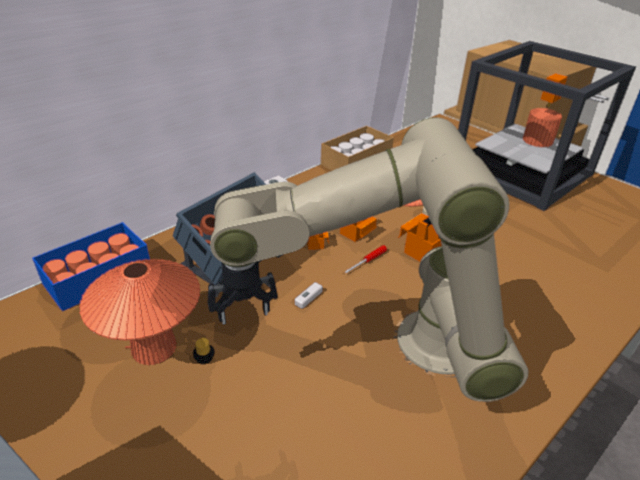

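View pics/top0.png

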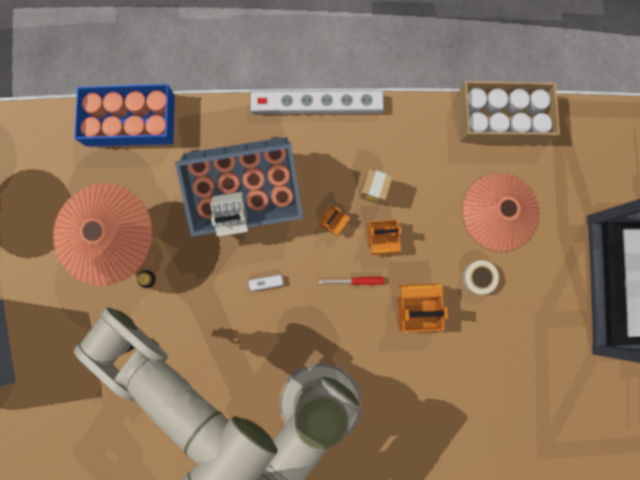

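The top picture shows the tote at (241,187), with the white caddy hung at (228,213) near its middle-left. The middle-sized orange caddy is at (384,236), the small one at (334,219) and the large one at (422,310). I'll measure from crops.

```bash
cat > h.py <<'E'
import numpy as np,cv2
from scipy.spatial.transform import Rotation as R
from rig import *
def cam(n):
    m=camera_model(n); q=np.array(m["rotation"])
    Rm=q if q.ndim==2 else R.from_quat(np.r_[q[1:],q[0]]).as_matrix()
    return np.array(m["mtx"]),m["k1"],np.array(m["eye"]),Rm
def proj(n,P):
    K,k,e,Rm=cam(n); c=(np.atleast_2d(P)-e)@Rm; s=c[:,:2]/c[:,2:]
    s=s*(1+k*(s**2).sum(1,keepdims=True)); return s*[K[0,0],K[1,1]]+K[:2,2]
def unproj(n,uv,z):
    K,k,e,Rm=cam(n); d=(np.atleast_2d(uv)-K[:2,2])/[K[0,0],K[1,1]]; s=d.copy()
    for _ in range(20): s=d/(1+k*(s**2).sum(1,keepdims=True))
    w=np.c_[s,np.ones(len(s))]@Rm.T
    return e+w*((z-e[2])/w[:,2])[:,None]
def toteR(yaw): return R.from_euler("z",yaw).as_matrix()@R.from_euler("y",-28,degrees=True).as_matrix()
E
python3 - <<'E'
from h import *
print(unproj("top",[[380.4,237],[384,236]],53).round(1), unproj("side",[354.2,221],53).round(1))
print("rim",unproj("top",[[243,222.7]],150).round(1),"hung",unproj("top",[228.8,207.8],145).round(1))
print("corners",unproj("top",[[190,235],[301,218]],150).round(1),unproj("top",[[177,160],[291,141]],245).round(1))
im=cv2.imread("pics/top0.png")
a=cv2.resize(im[130:245,170:310],None,fx=5.2,fy=5.2,interpolation=cv2.INTER_CUBIC)
b=cv2.resize(im[200:260,315:405],None,fx=8.5,fy=8.5,interpolation=cv2.INTER_CUBIC)
cv2.imwrite("pics/ca.png",a);cv2.imwrite("pics/cb.png",b)
E
```

```text
[[ 487.2 -179.1   53. ]
 [ 490.1 -189.6   53. ]] [[ 500.2 -182.2   53. ]]
rim [[521.1 209.9 150. ]] hung [[563.8 250.1 145. ]]
corners [[488.5 357.  150. ]
 [532.4  49.8 150. ]] [[678.7 375.9 245. ]
 [725.5  73.1 245. ]]
```

View pics/ca.png

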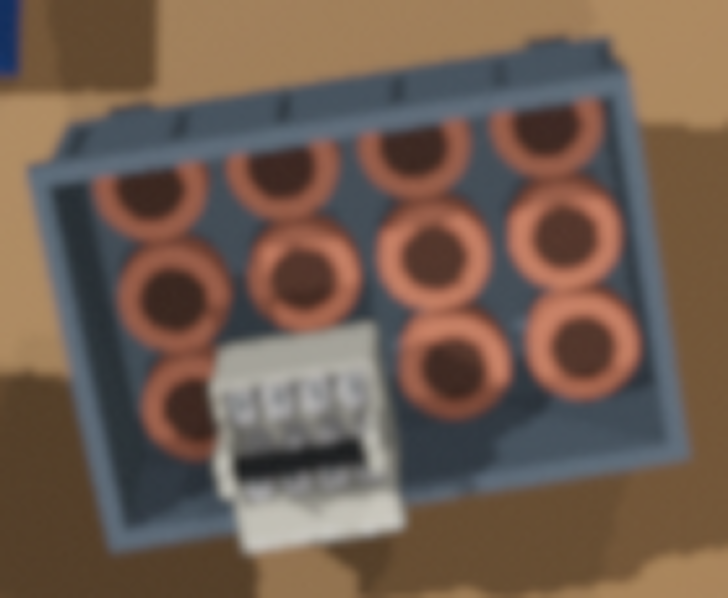

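View pics/cb.png

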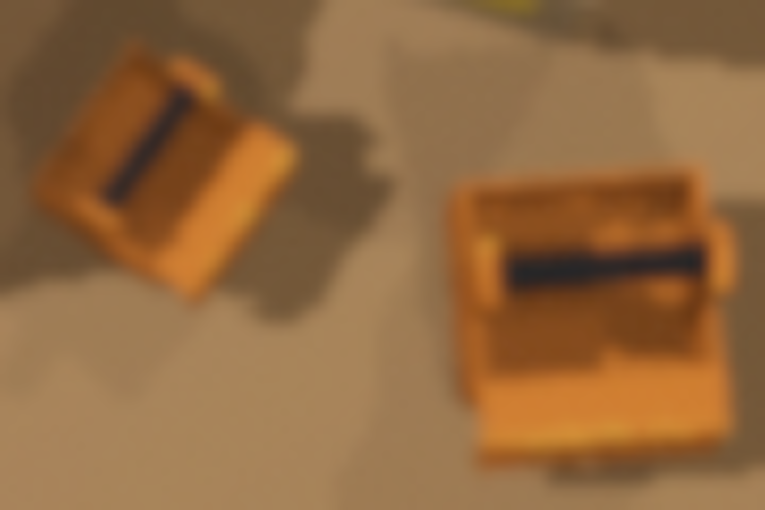

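Crop A shows the tote's rim corners at crop pixels (32,172), (628,75), (690,458) and (110,550), with the white caddy's hook edge at (243,552)–(405,525). Crop B shows the orange caddy's handle from (510,272) to (703,260), its back top corners at (455,182) and (703,170), and its hook facing the robot.

```bash
python3 - <<'E'
from h import *
from scipy.optimize import least_squares
a=lambda p:np.array(p)/5.2+[170-.4,130-.4]
b=lambda p:np.array(p)/8.5+[315-.44,200-.44]
uv=a([[32,172],[628,75],[690,458],[110,550]])
L=np.array([[106,156,120],[106,-156,120],[-106,-156,120],[-106,156,120.]])
rim0=np.array([-101,0,120.])
def f(p): # rim_mid x,y,yaw, z
    return (proj("top",p[[0,1,3]]+(L-rim0)@toteR(p[2]).T)-uv).ravel()
r=least_squares(f,[510,205,.15,150]);print("free z",r.x.round(3),r.fun.round(2))
r=least_squares(lambda q:f(np.r_[q,150]),[510,205,.15]);print("z150",r.x.round(4),r.fun.round(2))
T=r.x
# white caddy: handle ends top (rel centre z +53), strap outer edge
hv=a([[236,462],[366,444]]); 
Rm=toteR(T[2]); rm=np.r_[T[:2],150]
Lw=np.array([[0,33,53],[0,-33,53.]])
def g(y): 
    c=np.array([-3+44,y[0],-11]); return (proj("top",rm+(Lw+c)@Rm.T)-hv).ravel()
w=least_squares(g,[0]);print("white y",w.x,w.fun.round(2))
c=np.array([-3+44,w.x[0],-11])
for q in ([-66,42,15],[-66,-42,15],[36,42,11],[36,-42,11]):
    print(q,((proj("top",rm+(np.array(q)+c)@Rm.T)[0]-[169.6,129.6])*5.2).round())
ub=b([[455,182],[703,170],[510,272],[703,260]])
Lc=np.array([[36,42,64],[36,-42,64],[0,33,106],[0,-33,106.]])
def k(p):
    return (proj("top",np.r_[p[:2],0]+Lc@R.from_euler("z",p[2]).as_matrix().T)-ub).ravel()
r=least_squares(k,[490,-190,0]);print("caddy",r.x.round(4),r.fun.round(2))
E
```

```text
free z [5.16517e+02 2.02328e+02 1.46000e-01 1.36210e+02] [-0.61 -0.16  0.21  0.07 -0.31  0.18  0.72 -0.09]
z150 [5.140320e+02 2.007579e+02 1.462000e-01] [-1.15 -0.4   0.65 -0.31  0.19  0.42  0.32  0.28]
white y [41.59149947] [0.7  2.53 0.04 2.14]
[-66, 42, 15] [252. 568.]
[-66, -42, 15] [408. 543.]
[36, 42, 11] [215. 386.]
[36, -42, 11] [374. 361.]
caddy [ 4.991025e+02 -1.883834e+02  5.490000e-02] [ 0.5   0.15  0.07 -0.28 -0.51  0.11 -0.05  0.02]
```

```bash
cat >> h.py <<'E'
def rel(pos,Rc,cur=None):
    """TCP pos target and caddy axes -> shift cm, rotvec in tool axes"""
    s=sense(); q=s["ee_rot"]; R0=R.from_quat(np.r_[q[1:],q[0]]).as_matrix()
    Rt=np.c_[Rc[:,1],Rc[:,0],-Rc[:,2]]
    print("t",round(s["time_s"],2),"pos",s["eef_pos"].round(1),"F",s["force"].round(1),"w",round(s["grip_width"],3),"gf",round(s["grip_force"],1))
    print("shift cm",(R0.T@(np.array(pos)-s["eef_pos"])/10).round(2),"rot",R.from_matrix(R0.T@Rt).as_rotvec().round(3))
E
python3 - <<'E'
from h import *
rel([499,-188,200],R.from_euler("z",.055).as_matrix())
E
```

```text
t 0.6 pos [220.7 476.4 221.5] F [-0.1  0.4 -0. ] w 0.999 gf 0.0
shift cm [-53.18 -48.58   2.15] rot [ 0.    -0.     1.082]
```

>>> {"fn": "step_arm", "kwargs": {
  "commands": "0.6 -53.2 -48.6 2.2 0 0 1.082;0.6 -53.2 -48.6 2.2 0 0 1.082;0.6 -53.2 -48.6 2.2 0 0 1.082;0.6 -53.2 -48.6 2.2 0 0 1.082;0.6 -53.2 -48.6 2.2 0 0 1.082;0.6 -53.2 -48.6 2.2 0 0 1.082;0.6 -53.2 -48.6 2.2 0 0 1.082;0.6 -53.2 -48.6 2.2 0 0 1.082;0.6 -53.2 -48.6 2.2 0 0 1.082;0.6 -53.2 -48.6 2.2 0 0 1.082;0.6 -53.2 -48.6 2.2 0 0 1.082;0.6 -53.2 -48.6 2.2 0 0 1.082;0.6 -53.2 -48.6 2.2 0 0 1.082;0.6 -53.2 -48.6 2.2 0 0 1.082;0.6 -53.2 -48.6 2.2 0 0 1.082;0.6 -53.2 -48.6 2.2 0 0 1.082;0.6 -53.2 -48.6 2.2 0 0 1.082;0.6 -53.2 -48.6 2.2 0 0 1.082;0.6 -53.2 -48.6 2.2 0 0 1.082;0.6 -53.2 -48.6 2.2 0 0 1.082",
  "newtons": 50
}}

```text
time_s: 2.27
eef_pos: [498.9, -188.2, 199.1]
ee_rot: [-0.001, 0.688, 0.726, 0.0]
force: [0.0, -0.2, -0.3]
grip_width: 0.6
grip_force: 0.0
```

```bash
python3 - <<'E'
from h import *
rel([499,-188,97],R.from_euler("z",.055).as_matrix())
im=capture("side")[:,:,::-1]; cv2.imwrite("pics/side1.png",im)
a=cv2.resize(im[150:285,150:450],None,fx=2.66,fy=2.66,interpolation=cv2.INTER_CUBIC)
# overlay check of tote, white and caddy fits
def p(P): return ((proj("side",P)-[150,150]+.5)*2.66-.5)
Rm=toteR(.1462); rm=np.array([514,200.8,150])
L=np.array([[106,156,120],[106,-156,120],[-106,-156,120],[-106,156,120.]])-[-101,0,120]
c=np.array([41,41,-11])
B=np.array([[36,42,11],[36,-42,11],[-36,-42,11],[-36,42,11]])
Rc=R.from_euler("z",.055).as_matrix(); cc=np.array([499,-188.4,53])
for Q in (rm+L@Rm.T, rm+(B+c)@Rm.T, cc+B@Rc.T):
    cv2.polylines(a,[np.int32(p(Q).round())],True,(0,255,0),1)
cv2.imwrite("pics/ov1.png",a)
E
```

```text
t 2.27 pos [ 498.9 -188.2  199.1] F [ 0.  -0.2 -0.3] w 0.6 gf 0.0
shift cm [ 0.02  0.02 10.21] rot [-0.001 -0.001 -0.001]
```

View pics/ov1.png

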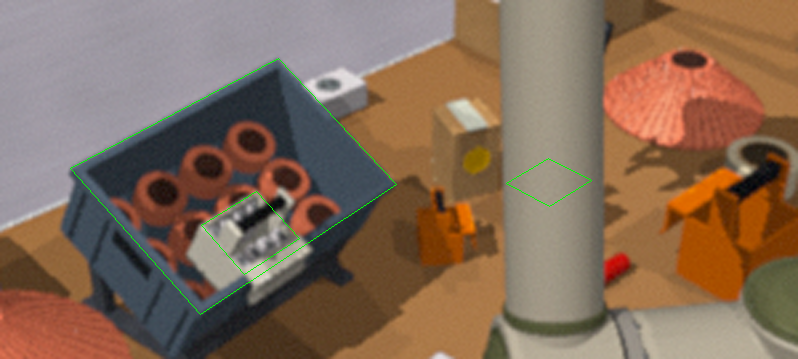

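The overlay shows the tote fit on its rim in the side view and the white caddy fit on its box, e.g. the tote corners at (278,58) and (396,184). Next: descend and grip.

>>> {"fn": "step_arm", "kwargs": {
  "commands": "0.6 0 0 3 0 0 0;0.6 0 0 6 0 0 0;0.6 0 0 8 0 0 0;0.6 0 0 9.5 0 0 0;0.6 0 0 10.2 0 0 0;0.6 0 0 10.2 0 0 0;0 0 0 10.2 0 0 0;0 0 0 10.2 0 0 0;0 0 0 10.2 0 0 0;0 0 0 10.2 0 0 0;0 0 0 10.2 0 0 0;0 0 0 10.2 0 0 0;0 0 0 10.2 0 0 0;0 0 0 10.2 0 0 0;0 0 0 10.2 0 0 0;0 0 0 10.2 0 0 0",
  "newtons": 50
}}

```text
time_s: 3.65
eef_pos: [499.1, -188.2, 97.5]
ee_rot: [-0.0, 0.687, 0.726, -0.0]
force: [-0.3, 0.3, 0.3]
grip_width: 0.0
grip_force: 0.0
```

```bash
python3 - <<'E'
from h import *
t=capture("top")[:,:,::-1]; s=capture("side")[:,:,::-1]
a=cv2.resize(t[200:270,330:440],(800,509),interpolation=cv2.INTER_CUBIC)
b=cv2.resize(s[180:270,300:440],(800,514),interpolation=cv2.INTER_CUBIC)
o=np.vstack([cv2.resize(a,(460,293)),cv2.resize(b,(460,296))]); cv2.imwrite("pics/g.png",o)
print(sense())
for n,i in(("top",0),("side",0)):
    print(n,[(np.round(d["xy"],1).tolist(),round(float(d["score"]),2)) for d in spot_point(n,"caddy_center")])
E
```

```text
{'time_s': 3.75, 'joints': array([-5.80408616e-01,  4.61224308e-01,  1.63083861e+00, -2.36313655e-05,
        1.04958147e+00, -6.35384527e-01]), 'dq': array([-0.00143502,  0.00044053, -0.0005428 , -0.00011415,  0.00079341,
        0.00161744]), 'tau': array([-2.18652574e-03, -4.44499147e+01, -2.24339747e+01, -2.13155631e-04,
        9.26330613e-04,  1.29094039e-05]), 'eef_pos': array([ 499.12026558, -188.23078621,   97.47159695]), 'ee_rot': array([-2.36522001e-05,  6.87400912e-01,  7.26278174e-01, -1.46531069e-05]), 'force': array([0.65763163, 0.69989645, 0.53534934]), 'wrist_torque': array([ 0.00876672, -0.03222167,  0.00656407]), 'grip_force': 0.0, 'grip_width': 0.0009048179782286648}
top [([422.6, 312.3], 0.96), ([333.4, 216.0], 0.6)]
side [([430.4, 233.6], 0.67), ([317.8, 234.2], 0.56)]
```

View pics/g.png

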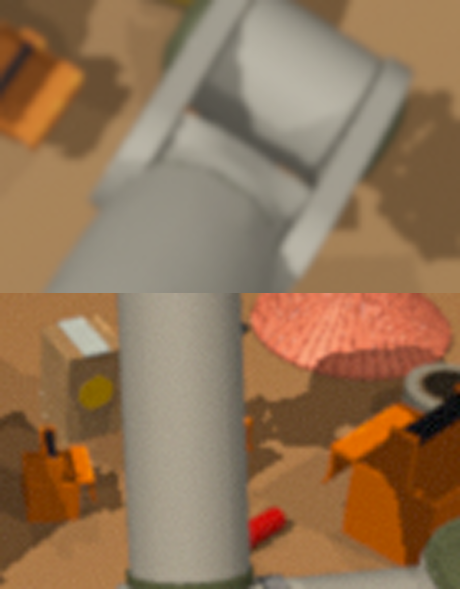

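>>> {"fn": "step_arm", "kwargs": {
  "commands": "0.6 0 0 0 0 0 0;0.6 0 0 0 0 0 0;0.6 0 0 0 0 0 0;0.6 0 0 0 0 0 0;0.6 0 0 -4 0 0 0;0.6 0 0 -8 0 0 0;0.6 0 0 -12 0 0 0;0.6 4 -1 -13 0 0 0;0.6 8 -3 -13 0 0 0;0.6 12 -6 -13 0 0 0;0.6 16 -9 -13 0 0 0;0.6 19 -12 -13 0 0 0;0.6 19 -12 -13 0 0 0"
}}

```text
time_s: 4.93
eef_pos: [366.1, -2.7, 227.4]
ee_rot: [-0.0, 0.687, 0.727, 0.0]
force: [0.4, -0.2, 0.1]
grip_width: 0.602
grip_force: 0.0
```

```bash
python3 - <<'E'
from h import *
t=capture("top")[:,:,::-1]; s=capture("side")[:,:,::-1]
b=s[150:285,230:450]
o=np.hstack([cv2.resize(t[190:270,320:430],(400,291),interpolation=cv2.INTER_CUBIC),cv2.resize(s[180:253,320:420],(400,291),interpolation=cv2.INTER_CUBIC)]); cv2.imwrite("pics/g2.png",o)
for n in("top","side"):
    print(n,[(np.round(d["xy"],1).tolist(),round(float(d["score"]),2)) for d in spot_point(n,"caddy_center")])
E
```

```text
top [([380.2, 234.0], 0.94), ([330.1, 213.8], 0.8), ([422.5, 309.9], 0.67)]
side [([316.9, 234.1], 0.95), ([355.7, 220.5], 0.91), ([430.7, 236.4], 0.77)]
```

View pics/g2.png

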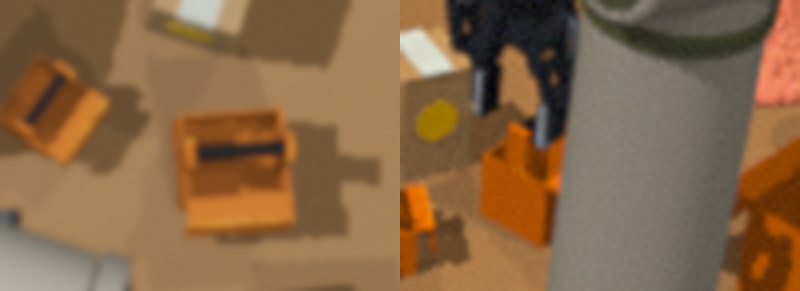

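```bash
python3 - <<'E'
from h import *
s=sense();q=s["ee_rot"];R0=R.from_quat(np.r_[q[1:],q[0]]).as_matrix();p=s["eef_pos"]
print("tool axes",R0.round(3).tolist(),s["joints"].round(3))
im=capture("side")[:,:,::-1]
F=4
o=cv2.resize(im[140:265,250:440],None,fx=F,fy=F,interpolation=cv2.INTER_CUBIC)
def dr(P,c): 
    for u in (proj("side",P)-[250,140]+.5)*F-.5: cv2.circle(o,tuple(int(v) for v in u.round()),3,c,-1)
dr(p,(0,255,0))
dr([p+R0@[0,y,17] for y in(-25,25)],(255,255,0))
dr([[499,-188,53],[499+1.8,-188-33,98],[499-1.8,-188+33,98]],(255,0,0))
cv2.imwrite("pics/g3.png",o)
t=cv2.cvtColor(capture("top"),cv2.COLOR_RGB2HSV)
# black handle blob near caddy
sub=t[222:240,372:402]; m=(sub[...,2]<70).astype(float); ys,xs=np.nonzero(m); print(len(xs),xs.mean()+372,ys.mean()+222,xs.min()+372,xs.max()+372)
for z in(90,98,106): print(z,unproj("top",[xs.mean()+372,ys.mean()+222],z).round(1))
E
```

```text
tool axes [[-0.056, 0.998, 0.001], [0.998, 0.056, -0.001], [-0.001, 0.001, -1.0]] [-0.334 -0.049  1.898 -0.     1.291 -0.39 ]
62 384.14516129032256 231.1451612903226 375 396
90 [[ 500.2 -186.    90. ]]
98 [[ 499.4 -185.    98. ]]
106 [[ 498.5 -184.1  106. ]]
```

View pics/g3.png

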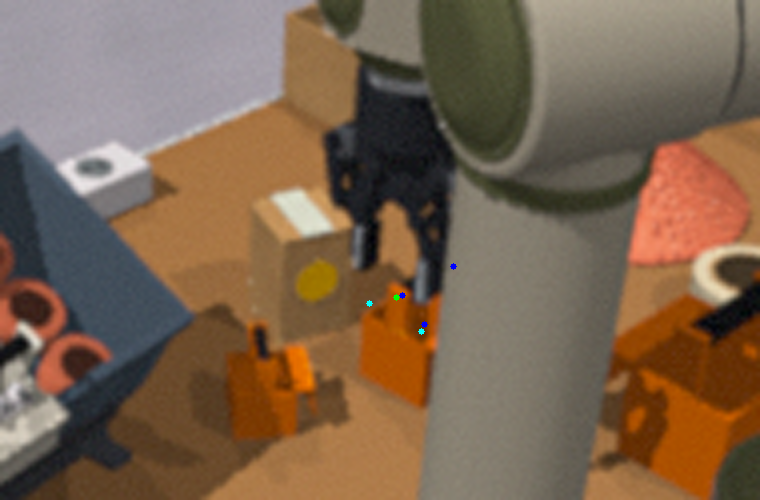

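The overlay shows the caddy's projected dots on its handle (near end at (402,295)). The real fingertips, at (365,268) and (425,298), sit about 35 crop pixels above where the reported TCP puts them. So the tool is about 25 mm higher than reported, and the fingers closed just above the handle. I'll go back and grip about 25 mm lower.

>>> {"fn": "step_arm", "kwargs": {
  "commands": "0.45 -4 3 0 0 0 0;0.45 -8 6 0 0 0 0;0.45 -12 9 0 0 0 0;0.45 -16 11 0 0 0 0;0.45 -19 12 0 0 0 0;0.45 -19 12 3 0 0 0;0.45 -19 12 6 0 0 0;0.45 -19 12 9 0 0 0;0.45 -19 12 11 0 0 0;0.45 -19 12 13 0 0 0;0.45 -19 12 14 0 0 0;0.45 -19 12 15 0 0 0;0.45 -19 12 15.4 0 0 0;0.45 -19 12 15.4 0 0 0",
  "newtons": 50
}}

```text
time_s: 6.4
eef_pos: [499.1, -188.4, 73.1]
ee_rot: [-0.0, 0.688, 0.726, -0.0]
force: [-0.0, 0.6, 0.3]
grip_width: 0.449
grip_force: 0.0
```

>>> {"fn": "step_arm", "kwargs": {
  "commands": "0 0 0 0 0 0 0;0 0 0 0 0 0 0;0 0 0 0 0 0 0;0 0 0 0 0 0 0;0 0 0 0 0 0 0;0 0 0 0 0 0 0;0 0 0 0 0 0 0"
}}

```text
time_s: 6.98
eef_pos: [499.8, -188.6, 74.5]
ee_rot: [0.001, 0.687, 0.726, 0.0]
force: [0.1, -0.3, 6.8]
grip_width: 0.128
grip_force: 50.4
```

Gripped at about 11 mm opening and 50 N. Next: lift, then move to a pre-pose above the rim, tilted like the tote, where I can look again.

```bash
cat >> h.py <<'E'
Rm=toteR(.1462); rm=np.array([514.,200.8,150.]); D=23.5
def loc(h):  # handle-centre local in rim frame -> rel
    rel(rm+Rm@np.array(h)-D*Rm[:,2],Rm)
E
python3 - <<'E'
from h import *
print(rm+Rm@[41,-65,134]); loc([41,-65,134])
E
```

```text
[497.04577433 132.60256928 287.56331152]
t 6.98 pos [ 499.8 -188.6   74.5] F [ 0.1 -0.3  6.8] w 0.128 gf 50.4
shift cm [ 32.16   2.63 -19.26] rot [-0.487  0.024 -0.089]
```

>>> {"fn": "step_arm", "kwargs": {
  "commands": "0 0 0 -1 0 0 0;0 0 0 -3 0 0 0;0 0 0 -6 0 0 0;0 0 0 -9.5 0 0 0;0 0 0 -13 0 0 0;0 0 0 -16.5 -0.08 0 -0.01;0 0.8 0.2 -19.3 -0.16 0.01 -0.03;0 3 0.5 -19.3 -0.24 0.01 -0.05;0 6 0.8 -19.3 -0.32 0.02 -0.07;0 9 1.1 -19.3 -0.4 0.02 -0.08;0 12 1.4 -19.3 -0.45 0.02 -0.089;0 15 1.7 -19.3 -0.487 0.024 -0.089;0 18 2 -19.3 -0.487 0.024 -0.089;0 21 2.2 -19.3 -0.487 0.024 -0.089;0 24 2.4 -19.3 -0.487 0.024 -0.089;0 27 2.5 -19.3 -0.487 0.024 -0.089;0 29.5 2.6 -19.3 -0.487 0.024 -0.089;0 31.5 2.6 -19.3 -0.487 0.024 -0.089;0 32.2 2.6 -19.3 -0.487 0.024 -0.089;0 32.2 2.6 -19.3 -0.487 0.024 -0.089"
}}

```text
time_s: 8.65
eef_pos: [506.7, 136.0, 266.5]
ee_rot: [0.156, 0.634, 0.735, 0.183]
force: [0.1, -0.1, -2.3]
grip_width: 0.128
grip_force: 49.3
```

```bash
python3 - <<'E'
from h import *
loc([41,-65,134])
im=capture("side")[:,:,::-1]; F=5.2
u0=np.array([190,120]); o=cv2.resize(im[120:235,190:340],None,fx=F,fy=F,interpolation=cv2.INTER_CUBIC)
cv2.imwrite("pics/p_raw.png",o)
def pl(n,P,c): cv2.polylines(o,[np.int32(((proj("side",P)-u0+.5)*F-.5).round())],True,c,1)
h=np.array([41,-65,134.])
B=np.array([[36,42,-34],[36,-42,-34],[-36,-42,-34],[-36,42,-34.]])
Bb=B-[0,0,64]; hh=np.array([[0,36,0],[0,-36,0]])
s=sense();q=s["ee_rot"];R0=R.from_quat(np.r_[q[1:],q[0]]).as_matrix()
hw=s["eef_pos"]-D*R0[:,2]; Rc=np.c_[R0[:,1],R0[:,0],-R0[:,2]]
for Q,c in((B,(0,255,0)),(Bb,(255,255,0)),(hh,(0,0,255))): pl("side",hw+Q@Rc.T,c)
cv2.imwrite("pics/p1.png",o); print("handle",hw)
E
```

```text
t 8.65 pos [506.7 136.  266.5] F [ 0.1 -0.1 -2.3] w 0.128 gf 49.3
shift cm [-0.2   0.1   0.02] rot [-0.002 -0.003  0.001]
handle [496.13302662 133.29046888 287.22559848]
```

View pics/p1.png

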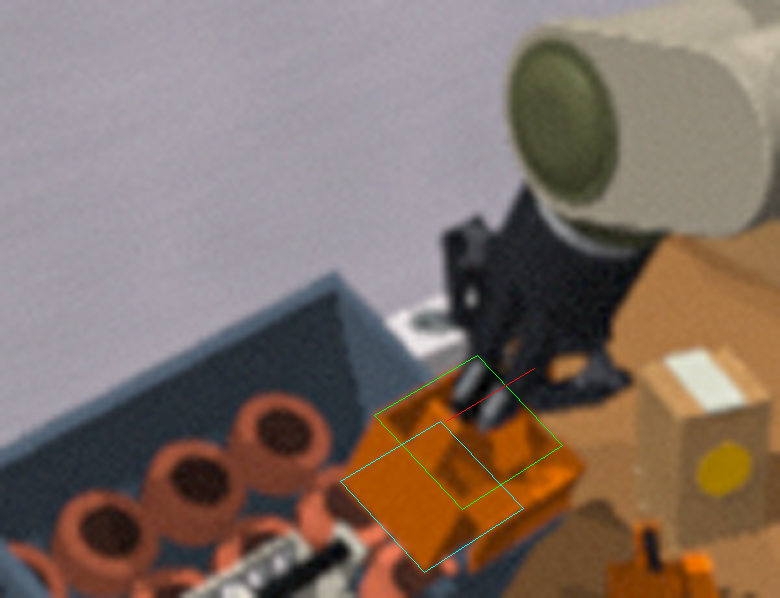

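The overlay fits the held caddy: bottom corner at (425,572), back top edge from (375,415) to (478,356). The tool offset is therefore fixed in the tool frame. Next: lower toward the rim with the slot centred on it.

```bash
python3 - <<'E'
from h import *
loc([44,-65,75]);loc([44,-65,40])
E
```

```text
t 8.7 pos [507.  134.9 266.5] F [ 0.3  0.3 -1.4] w 0.129 gf 49.3
shift cm [-0.1   0.4   5.91] rot [-0.002 -0.002  0.001]
t 8.7 pos [507.  134.9 266.5] F [ 0.3  0.3 -1.4] w 0.129 gf 49.3
shift cm [-0.11  0.41  9.41] rot [-0.002 -0.002  0.001]
```

>>> {"fn": "step_arm", "kwargs": {
  "commands": "0 0 0.2 1.5 0 0 0;0 0 0.4 3 0 0 0;0 0 0.4 4.5 0 0 0;0 0 0.4 5.5 0 0 0;0 0 0.4 5.9 0 0 0;0 0 0.4 5.9 0 0 0;0 0 0.4 5.9 0 0 0"
}}

```text
time_s: 9.28
eef_pos: [538.3, 138.9, 216.7]
ee_rot: [0.157, 0.635, 0.734, 0.183]
force: [0.5, -0.1, -1.7]
grip_width: 0.128
grip_force: 49.3
```

```bash
python3 - <<'E'
from h import *
loc([44,-65,40])
im=capture("side")[:,:,::-1]; F=5.2
u0=np.array([190,120]); u0=np.array([185,150]); o=cv2.resize(im[150:265,185:335],None,fx=F,fy=F,interpolation=cv2.INTER_CUBIC)
def pl(P,c): cv2.polylines(o,[np.int32(((proj("side",P)-u0+.5)*F-.5).round())],True,c,1)
B=np.array([[36,42,-34],[36,-42,-34],[-36,-42,-34],[-36,42,-34.]])
hk=np.array([[-36,42,-30],[-55,42,-30],[-58,42,-66]])
s=sense();q=s["ee_rot"];R0=R.from_quat(np.r_[q[1:],q[0]]).as_matrix()
hw=s["eef_pos"]-D*R0[:,2]; Rc=np.c_[R0[:,1],R0[:,0],-R0[:,2]]
for Q,c in((B,(0,255,0)),(hk,(255,0,255))): pl(hw+Q@Rc.T,c)
pl(rm+np.array([[-5,150,0],[-5,-150,0]])@Rm.T,(255,255,0))
cv2.imwrite("pics/p2.png",o)
E
```

```text
t 9.28 pos [538.3 138.9 216.7] F [ 0.5 -0.1 -1.7] w 0.128 gf 49.3
shift cm [-0.03 -0.05  3.53] rot [-0.001 -0.001 -0.001]
```

View pics/p2.png

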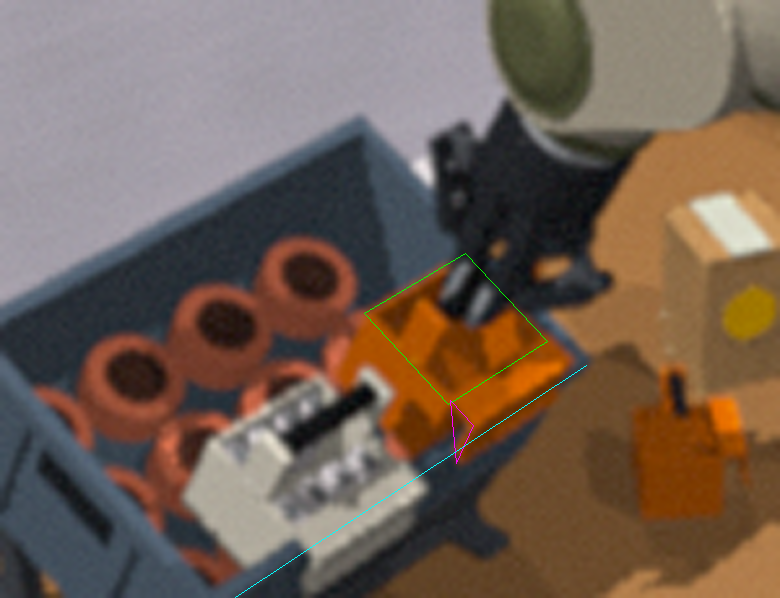

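The picture shows the hook lip at about (462,460), just outside the rim's outer edge, and the model agrees. Lowering slowly.

>>> {"fn": "step_arm", "kwargs": {
  "commands": "0 0 0 0.5 0 0 0;0 0 0 1 0 0 0;0 0 0 1.5 0 0 0;0 0 0 2 0 0 0;0 0 0 2.3 0 0 0;0 0 0 2.3 0 0 0"
}}

```text
time_s: 9.83
eef_pos: [548.8, 141.0, 195.0]
ee_rot: [0.157, 0.635, 0.734, 0.183]
force: [-0.3, 0.4, -2.3]
grip_width: 0.126
grip_force: 49.3
```

>>> {"fn": "step_arm", "kwargs": {
  "commands": "0 0 0 0.3 0 0 0;0 0 0 0.6 0 0 0;0 0 0 0.9 0 0 0;0 0 0 1.1 0 0 0;0 0 0 1.3 0 0 0;0 0 0 1.3 0 0 0"
}}

```text
time_s: 10.33
eef_pos: [554.9, 141.9, 184.0]
ee_rot: [0.157, 0.634, 0.734, 0.183]
force: [-0.5, -0.7, -2.1]
grip_width: 0.129
grip_force: 49.3
```

```bash
python3 - <<'E'
from h import *
loc([41,-65,34]); s=sense();print((Rm.T@s["force"]).round(1),s["wrist_torque"].round(2))
E
```

```text
t 10.33 pos [554.9 141.9 184. ] F [-0.5 -0.7 -2.1] w 0.129 gf 49.3
shift cm [-0.07 -0.31  0.46] rot [-0.002 -0.002 -0.001]
[-1.5 -0.7 -1.6] [-0.02  0.43  0.02]
```

>>> {"fn": "step_arm", "kwargs": {
  "commands": "0 0 0 0.15 0 0 0;0 0 0 0.3 0 0 0;0 0 0 0.4 0 0 0;0 0 0 0.4 0 0 0"
}}

```text
time_s: 10.67
eef_pos: [556.7, 142.1, 180.7]
ee_rot: [0.157, 0.634, 0.734, 0.183]
force: [-0.3, -0.0, -2.4]
grip_width: 0.128
grip_force: 49.3
```

>>> {"fn": "step_arm", "kwargs": {
  "commands": "0 0 0 0.1 0 0 0;0 0 0 0.2 0 0 0;0 0 0 0.2 0 0 0;0 0 0 0.2 0 0 0"
}}

```text
time_s: 11.0
eef_pos: [557.8, 142.3, 180.1]
ee_rot: [0.157, 0.634, 0.734, 0.184]
force: [-5.9, -0.4, 6.9]
grip_width: 0.128
grip_force: 51.1
```

Contact came at the predicted depth, so the roof is on the rim. Next: relieve slightly, move back against the wall, then slide toward the white caddy.

>>> {"fn": "step_arm", "kwargs": {
  "commands": "0 0 -0.1 -0.1 0 0 0;0 0 -0.2 -0.15 0 0 0;0 0.4 -0.2 -0.15 0 0 0;0 0.8 -0.2 -0.15 0 0 0;0 1.2 -0.2 -0.15 0 0 0;0 1.4 -0.2 -0.15 0 0 0;0 1.5 -0.2 -0.15 0 0 0;0 1.5 -0.2 -0.15 0 0 0"
}}

```text
time_s: 11.67
eef_pos: [553.0, 157.2, 179.5]
ee_rot: [0.157, 0.634, 0.735, 0.183]
force: [-0.4, 0.2, -1.3]
grip_width: 0.131
grip_force: 49.4
```

```bash
python3 - <<'E'
from h import *
loc([41,-43,34]); s=sense();print((Rm.T@s["force"]).round(1),s["wrist_torque"].round(2))
E
```

```text
t 11.67 pos [553.  157.2 179.5] F [-0.4  0.2 -1.3] w 0.131 gf 49.4
shift cm [ 0.58 -0.13  0.04] rot [-0.001 -0.002 -0.   ]
[-0.9  0.3 -1. ] [0.01 0.48 0.01]
```

>>> {"fn": "step_arm", "kwargs": {
  "commands": "0 0.15 0 0 0 0 0;0 0.3 0 0 0 0 0;0 0.35 0 0 0 0 0;0 0.35 0 0 0 0 0"
}}

```text
time_s: 12.0
eef_pos: [552.5, 160.3, 179.5]
ee_rot: [0.157, 0.634, 0.734, 0.183]
force: [-0.5, -0.4, -1.8]
grip_width: 0.128
grip_force: 49.3
```

>>> {"fn": "step_arm", "kwargs": {
  "commands": "0 0.04 0 0 0 0 0;0 0.08 0 0 0 0 0;0 0.08 0 0 0 0 0;0 0.08 0 0 0 0 0"
}}

```text
time_s: 12.33
eef_pos: [552.4, 161.0, 179.5]
ee_rot: [0.157, 0.634, 0.734, 0.183]
force: [-0.4, 0.3, -2.2]
grip_width: 0.13
grip_force: 49.3
```

>>> {"fn": "step_arm", "kwargs": {
  "commands": "0 0.04 0 0 0 0 0;0 0.08 0 0 0 0 0;0 0.08 0 0 0 0 0;0 0.08 0 0 0 0 0"
}}

```text
time_s: 12.67
eef_pos: [552.3, 161.8, 179.6]
ee_rot: [0.157, 0.634, 0.734, 0.183]
force: [-0.2, 0.1, -1.8]
grip_width: 0.127
grip_force: 49.3
```

>>> {"fn": "step_arm", "kwargs": {
  "commands": "0 0.04 0 0 0 0 0;0 0.07 0 0 0 0 0;0 0.07 0 0 0 0 0"
}}

```text
time_s: 12.92
eef_pos: [552.2, 162.6, 179.5]
ee_rot: [0.157, 0.634, 0.734, 0.183]
force: [0.1, -0.2, -2.2]
grip_width: 0.129
grip_force: 49.3
```

>>> {"fn": "step_arm", "kwargs": {
  "commands": "0 0.04 0 0 0 0 0;0 0.07 0 0 0 0 0;0 0.07 0 0 0 0 0"
}}

```text
time_s: 13.17
eef_pos: [552.1, 163.3, 179.6]
ee_rot: [0.157, 0.634, 0.734, 0.183]
force: [-0.3, -0.2, -2.2]
grip_width: 0.123
grip_force: 49.3
```

>>> {"fn": "step_arm", "kwargs": {
  "commands": "0 0.04 0 0 0 0 0;0 0.06 0 0 0 0 0;0 0.06 0 0 0 0 0"
}}

```text
time_s: 13.42
eef_pos: [552.0, 163.8, 179.6]
ee_rot: [0.157, 0.634, 0.734, 0.183]
force: [-0.6, 0.0, -1.0]
grip_width: 0.128
grip_force: 49.3
```

>>> {"fn": "step_arm", "kwargs": {
  "commands": "0 0.05 0 0 0 0 0;0 0.05 0 0 0 0 0;0 0.05 0 0 0 0 0"
}}

```text
time_s: 13.67
eef_pos: [551.9, 164.3, 179.6]
ee_rot: [0.157, 0.634, 0.734, 0.183]
force: [-1.1, -0.5, -2.7]
grip_width: 0.13
grip_force: 49.3
```

>>> {"fn": "step_arm", "kwargs": {
  "commands": "0 0.05 0 0 0 0 0;0 0.05 0 0 0 0 0;0 0.05 0 0 0 0 0"
}}

```text
time_s: 13.92
eef_pos: [551.9, 164.8, 179.6]
ee_rot: [0.157, 0.634, 0.734, 0.183]
force: [-0.5, -0.4, -3.4]
grip_width: 0.131
grip_force: 49.3
```

>>> {"fn": "step_arm", "kwargs": {
  "commands": "0 0.05 0 0 0 0 0;0 0.05 0 0 0 0 0;0 0.05 0 0 0 0 0"
}}

```text
time_s: 14.17
eef_pos: [551.8, 165.3, 179.6]
ee_rot: [0.157, 0.634, 0.734, 0.183]
force: [1.1, 0.5, -2.2]
grip_width: 0.13
grip_force: 49.3
```

```bash
cat >> h.py <<'E'
def whiteshift():
    a=cv2.imread("pics/side1.png",0).astype(np.float32); b=cv2.cvtColor(capture("side"),cv2.COLOR_RGB2GRAY).astype(np.float32)
    P=rm+np.array([[41,83,42],[41,40,-11],[-15,83,4],[-15,30,4]])@Rm.T; u=proj("side",P)
    # left part of white caddy
    x0,y0=np.int32(u.min(0)); x1,y1=np.int32(u.max(0)); w=(slice(y0,y1),slice(x0,x1))
    (dx,dy),r=cv2.phaseCorrelate(a[w],b[w],cv2.createHanningWindow((x1-x0,y1-y0),cv2.CV_32F)); 
    e=proj("side",rm+np.array([[-3,0,0],[-3,10,0]])@Rm.T); print("shift px",round(dx,2),round(dy,2),round(r,2),"px per +10mm y",(e[1]-e[0]).round(2),(x0,x1,y0,y1))
E
python3 - <<'E'
from h import *
loc([41,-43,34]); whiteshift(); s=sense();print((Rm.T@s["force"]).round(1))
E
```

```text
t 14.17 pos [551.8 165.3 179.6] F [ 1.1  0.5 -2.2] w 0.13 gf 49.3
shift cm [-0.24 -0.13  0.05] rot [-0.001 -0.002 -0.001]
shift px -0.16 0.1 0.95 px per +10mm y [-2.36  1.56] (np.int32(237), np.int32(259), np.int32(235), np.int32(256))
[-1.4  0.4 -2.4]
```

>>> {"fn": "step_arm", "kwargs": {
  "commands": "0 0.05 0 0 0 0 0;0 0.05 0 0 0 0 0;0 0.05 0 0 0 0 0"
}}

```text
time_s: 14.47
eef_pos: [551.7, 165.6, 179.6]
ee_rot: [0.157, 0.634, 0.734, 0.183]
force: [-0.1, -2.6, -2.2]
grip_width: 0.128
grip_force: 49.4
```

>>> {"fn": "step_arm", "kwargs": {
  "commands": "0 0.05 0 0 0 0 0;0 0.05 0 0 0 0 0;0 0.05 0 0 0 0 0"
}}

```text
time_s: 14.72
eef_pos: [551.7, 165.6, 179.6]
ee_rot: [0.157, 0.634, 0.734, 0.183]
force: [-0.6, -6.4, -0.7]
grip_width: 0.127
grip_force: 49.5
```

```bash
python3 - <<'E'
from h import *
whiteshift(); s=sense();print((Rm.T@s["force"]).round(1),s["eef_pos"].round(1))
E
```

```text
shift px -0.21 0.07 0.84 px per +10mm y [-2.36  1.56] (np.int32(237), np.int32(259), np.int32(235), np.int32(256))
[-1.6 -6.1 -1.3] [551.7 165.6 179.6]
```

Contact with the white caddy at about 6 N, and the white one hasn't moved. Next: seat the orange caddy down and back against the wall.

>>> {"fn": "step_arm", "kwargs": {
  "commands": "0 -0.03 -0.05 0 0 0 0;0 -0.03 -0.1 0.03 0 0 0;0 -0.03 -0.1 0.06 0 0 0;0 -0.03 -0.1 0.06 0 0 0"
}}

```text
time_s: 15.1
eef_pos: [551.7, 165.6, 179.4]
ee_rot: [0.158, 0.634, 0.734, 0.184]
force: [0.1, -6.0, 2.2]
grip_width: 0.125
grip_force: 50.0
```

```bash
python3 - <<'E'
from h import *
loc([41,-41,34]); s=sense();print((Rm.T@s["force"]).round(1))
E
```

```text
t 15.1 pos [551.7 165.6 179.4] F [ 0.1 -6.   2.2] w 0.125 gf 50.0
shift cm [-0.07 -0.12  0.04] rot [ 0.001 -0.001 -0.001]
[ 0.3 -6.   2.3]
```

>>> {"fn": "step_arm", "kwargs": {
  "commands": "0 -0.03 -0.05 0 0 0 0;0 -0.03 -0.1 0 0 0 0;0 -0.03 -0.1 0.03 0 0 0;0 -0.03 -0.1 0.03 0 0 0"
}}

```text
time_s: 15.43
eef_pos: [551.3, 165.5, 179.1]
ee_rot: [0.158, 0.634, 0.734, 0.184]
force: [0.8, -3.0, 6.7]
grip_width: 0.126
grip_force: 50.4
```

```bash
python3 - <<'E'
from h import *
loc([41,-41,34]); s=sense();print((Rm.T@s["force"]).round(1),(Rm.T@s["wrist_torque"]).round(2))
E
```

```text
t 15.43 pos [551.3 165.5 179.1] F [ 0.8 -3.   6.7] w 0.126 gf 50.4
shift cm [-0.07 -0.07  0.03] rot [ 0.002 -0.001 -0.001]
[ 3.5 -3.1  5.8] [-0.6  -0.17 -0.07]
```

>>> {"fn": "step_arm", "kwargs": {
  "commands": "0.2 0 0 0 0 0 0;0.35 0 0 0 0 0 0;0.4 0 0 0 0 0 0;0.4 0 0 0 0 0 0;0.4 0 0 0 0 0 0;0.4 0 0 0 0 0 0"
}}

```text
time_s: 15.93
eef_pos: [550.3, 165.6, 177.7]
ee_rot: [0.157, 0.634, 0.734, 0.183]
force: [0.5, 0.9, -0.5]
grip_width: 0.395
grip_force: 0.0
```

>>> {"fn": "step_arm", "kwargs": {
  "commands": "0.4 0 0 -1 0 0 0;0.4 0 0 -2 0 0 0;0.4 0 0 -4 0 0 0;0.4 0 0 -7 0 0 0;0.4 0 0 -11 0 0 0;0.4 -4 0 -14 0 0 0;0.4 -8 0 -16 0 0 0;0.4 -12 -3 -17 0 0 0;0.4 -16 -6 -17 0 0 0;0.4 -20 -9 -17 0 0 0;0.4 -24 -12 -17 0 0 0;0.4 -26 -14 -17 0 0 0;0.4 -26 -14 -17 0 0 0"
}}

```text
time_s: 17.02
eef_pos: [385.4, -123.2, 262.2]
ee_rot: [0.158, 0.635, 0.734, 0.183]
force: [0.2, 0.7, -0.1]
grip_width: 0.398
grip_force: 0.0
```

```bash
python3 - <<'E'
from h import *
whiteshift(); s=sense(); print(s["eef_pos"].round(1),s["force"].round(1))
t=capture("top"); hsv=cv2.cvtColor(t,cv2.COLOR_RGB2HSV); cv2.imwrite("pics/topf.png",t[:,:,::-1])
from scipy.optimize import least_squares
# handle blobs: dark pixels near predicted
for nm,y in(("white",41),("orange",-41)):
    for n in("top","side"):
        im=t if n=="top" else capture("side")
        g=im.max(2).astype(float); c=proj(n,rm+Rm@[41,y,42])[0]
        yy,xx=np.mgrid[:480,:640]; m=(g<60)&(np.hypot(xx-c[0],yy-c[1])<13)
        print(nm,n,"pred",c.round(1),"obs",m.sum(),round(xx[m].mean(),1) if m.any() else None,round(yy[m].mean(),1) if m.any() else None)
# orange mask vs predicted silhouette (box + hook)
B=np.array([[x,yy_,z] for x in(-36,36) for yy_ in(-42,42) for z in(-53,11)]+[[-58,s_*42,-21] for s_ in(-1,1)]+[[-55,s_*42,15] for s_ in(-1,1)])
for n in("top","side"):
    im=t if n=="top" else capture("side"); h=cv2.cvtColor(im,cv2.COLOR_RGB2HSV)
    Q=proj(n,rm+(B+[41,-41,-11])@Rm.T); lo,hi=Q.min(0),Q.max(0)
    m=(h[...,0]>8)&(h[...,0]<16)&(h[...,1]>215); k=np.zeros_like(m); k[int(lo[1])-8:int(hi[1])+9,int(lo[0])-8:int(hi[0])+9]=1; m&=k
    ys,xs=np.nonzero(m); print(n,"pred",lo.round(1),hi.round(1),"obs",np.percentile(xs,[1,99]),np.percentile(ys,[1,99]),len(xs))
for l in("caddy_hook","hung_center"):
    print(l,[(np.round(d["xy"],1).tolist(),round(float(d["score"]),2)) for d in spot_point("top",l)], "pred",proj("top",rm+np.array([[-3,-41,0],[41,41,-11]])@Rm.T).round(1).tolist())
E
```

```text
shift px -0.17 -0.61 0.82 px per +10mm y [-2.36  1.56] (np.int32(237), np.int32(259), np.int32(235), np.int32(256))
[ 384.1 -126.3  260.7] [-0.8 -1.2 -1.8]
white top pred [228. 219.] obs 92 226.7 218.1
white side pred [248. 229.] obs 80 247.7 230.0
orange top pred [258.3 214.2] obs 92 257.7 212.9
orange side pred [267.8 216.7] obs 78 267.2 216.7Traceback (most recent call last):
  File "<stdin>", line 18, in <module>
    return _quantile_unchecked(
        a, q, axis, out, overwrite_input, method, keepdims, weights)
    return _ureduce(a,
                    func=_quantile_ureduce_func,
    ...<5 lines>...
                    overwrite_input=overwrite_input,
                    method=method)
    r = func(a, **kwargs)
    result = _quantile(arr,
                       quantiles=q,
    ...<2 lines>...
                       out=out,
                       weights=wgt)
    previous = arr[previous_indexes]
               ~~~^^^^^^^^^^^^^^^^^^
IndexError: index 0 is out of bounds for axis 0 with size 0
```

The two handles sit at matching heights and about 84 mm apart in both cameras (top view offset 31.0 px against 30.3 px predicted for 82 mm). The caddy is flush and hung like the white one, and the arm is clear. Handing in.

```bash
python3 -c "
from rig import *
print(finish_job())"
```

```text
the job is handed in; nothing more can be done
None
```

The orange caddy hangs fully down on the tote's front rim, flush against the white caddy's right side (as seen from the robot). It's been let go, the white caddy did not measurably move, and the job was handed in at about 17 s.

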